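# Press two inlaid box lids while the glue sets

## Robot

A 6-joint arm with a two-finger parallel gripper is mounted at the origin on the work surface. World frame = base frame: x ahead of the robot, y to its left, z up, the work surface at z = 0. Lengths are in m, angles in rad, forces in N, time in s.
With the tool pointing down it reaches from about 0.35 to 0.975 m from the base axis. Payload 7.1 kg.
Tool frame: the origin (TCP) lies at the very end of the fingers, on their centre line; the grasp point (between the pads) lies ctrl.grip_point_offset behind it (ctrl.grip_point_offset is the distance from the TCP to the grasp point, in m); z points along the fingers, y is the line along which they close (so a half turn about z gives the same grasp; the last joint's range is limited). The gripper opens to 88 mm and grips with 3 to 60 N. Pads are 20 mm wide; open, the fingers measure 115 mm over their backs; the gripper's body (75 mm by 178 mm) begins 61 mm behind the grasp point.
Start: joints at [1.254, 0.423, 1.63, -0, 1.089, -0.019], TCP at [0.183, 0.597, 0.223] pointing down, gripper open.
Joint ranges: [-3, 3], [-0.9, 2.11], [0.09, 2.58], [-1.31, 4.45], [0.11, 2.69], [-2.54, 2.54]. Speed limits (rad/s): [2.39, 2.39, 3.01, 3.14, 3.14, 3.14].

## Interface

Orientations are given as a rotation vector (axis times angle).
In Python, from bench import get_obs, optics, workorder, ctrl gives the robot as it stands. The module is installed in compiled form; this text tells all that it offers.
- The arm moves only by the shell command python3 -m handwheel 'ROWS' [FORCE]. ROWS is rows parted by semicolons, their numbers by spaces, 1 to 8 of them, each of 7 numbers: dx, dy, dz in m, then a rotation vector rx, ry, rz in rad, then the opening from 0.0 (shut) to 1.0 (fully open); each row shifts and turns the commanded pose from where the row before left it, along the tool's axes as they then stand; what a row does not reach is not made up. A row lasts 1/8 s, in which the tool goes at most 0.0625 m and 0.188 rad, less where a joint would pass 70% of its speed; a pose out of reach is approached as far as the arm can. The fingers move at their own pace and stop on an object; FORCE is the grip in N (left out, the last holds). Time passes only in rows, so rows that do not move let the fingers close. It prints the time, the measured TCP pose, the force, the opening and the grip force at its end.
- get_obs(): the state, without advancing time (a new reading comes with each control period).
- optics.camera(name): name is "scene" or "top" or "wrist"; returns (picture, depth): 480x640x3 uint8, blue, green, red; 480x640 float32, m along the optical axis (not along the pixel's ray), 0 where there is no reading.
- optics.camera_model(name): a dict with "camera_matrix" (3x3 intrinsics, pixels), "rvec" (rotation vector, rad) and "tvec" (3), from world to camera coordinates, as OpenCV has them; the wrist camera has in their place "T_tool_cam" (4x4, takes a point from camera to tool coordinates, whose origin is the TCP and whose axes are the flange's). Camera axes: x right, y down, z forward; pixel columns grow to the right and rows downward; lengths in m; the calibration is good to about 2 mm. A picture is of the moment at which its call begins: read the wrist's pose just before it. camera_model takes no time and is no camera call.
- workorder.close_job(): hands the job in; it is judged then, once.
The state is a dict: "time": time; "joints": joint angles; "joint_vel": joint speeds; "effort": joint torques, N m; "position": TCP position; "orientation": TCP orientation; "ft_force": force on the tool from outside, world axes, zero at the start; "ft_torque": the same for the moment, N m; "grip_width": opening from 0.0 (shut) to 1.0 (fully open); "finger_force": force on a finger pad.
Only numpy, scipy, OpenCV 4.12 (cv2) and the standard library are available. Lean on these libraries where they do the work, as an engineer would, in place of code of your own. Each camera call takes 0.05 s, during which the arm holds its last target. There are 200 camera calls.

## Task

The bone inlays on the two dark box lids have just been glued and must be pressed flat while they set. On each lid lay the light plywood caul of the inlay's shape (oblong or round), centred on the inlay and in line with it, then stand the iron weight of that same shape centred and in line on top of the caul. Lower everything gently rather than dropping it, do not shove the lids about, leave the other things on the bench as they are, and let go of it all.

Things in the scene. Friction and masses are not known exactly. Their poses are not given: they have to be found in the camera images.
- lid_oblong: Oblong dark walnut box lid lying flat, 140 x 84 mm and 16 mm thick, loose, about 0.25 kg; an ivory-coloured bone plate 92 x 44 mm, 3 mm thick, is centred on top in line with it, so the plate's upper face is 19 mm above the lid's underside. Origin: centre of its underside, z up. x along the 140 mm side.
- lid_round: Round dark walnut box lid lying flat, 104 mm across and 16 mm thick, loose, about 0.25 kg; a round ivory bone plate 52 mm across, 3 mm thick, is centred on top, its upper face 19 mm above the lid's underside. Origin: centre of its underside, z up.
- caul_oblong: Oblong pressing caul: light plywood block 96 x 48 mm, 22 mm high, the lowest 4 mm cork, about 70 g, lying cork down on the table. Origin: centre of its underside, z up. x along the 96 mm side.
- caul_round: Round pressing caul: light plywood disc 56 mm across, 22 mm high, the lowest 4 mm cork, about 45 g, lying cork down on the table. Origin: centre of its underside, z up.
- weight_oblong: Oblong dark iron weight, about 0.65 kg: slab 84 x 46 mm, 20 mm high, with an upright bright steel grip lug in the middle of its top, 34 mm along x, 18 mm along y, from 20 to 52 mm above the underside. Origin: centre of its underside, z up. x along the 84 mm side.
- weight_round: Round dark iron weight, about 0.4 kg: disc 50 mm across, 20 mm high, with an upright bright steel round grip post 24 mm across in the middle of its top, from 20 to 52 mm above the underside. Origin: centre of its underside, z up.
- glue: Bystander: yellow glue bottle with a red nozzle, standing, 58 mm across, 142 mm high. Origin: centre of its underside, z up.
- sander: Bystander: brown cork sanding block wrapped below in dark red abrasive, 101 x 59 mm, 32 mm high. Origin: centre of its underside, z up. x along its length.
- knife: Bystander: carving knife lying between the two lids, wooden handle 105 x 22 mm, 16 mm high, steel blade; about 165 mm overall. Origin on the table plane near its middle; x runs from handle to blade, z up.
- blank: Bystander: flat paddle-shaped blank of light wood, 12 mm thick, about 180 mm long, 48 mm wide at the broad end, lying at the right-hand side of the bench. Origin near its middle, on its underside; x runs towards the narrow end, z up.
Mind the look-alikes: they are no part of the job. What is shaped like the weight_oblong but blue is not meant. Leave any turquoise look-alike of the lid_oblong alone.

How it is judged:
At the end, for the whole second after the job is handed in: Each caul lies flat on the inlay of its own lid, centred within 12 mm (oblong in line within 12 degrees); each weight stands flat on the caul of its shape, centred within 12 mm (oblong in line within 15 degrees); heights within 4 mm, tilt under 5 degrees, all at rest (horizontal distance between caul_oblong and lid_oblong below 0.012 m and z of caul_oblong in the frame of lid_oblong between 0.015 and 0.023 m and angle between each of caul_oblong, caul_round, weight_oblong, weight_round's own z axis and vertical below 0.1 rad and angle between the x axis of caul_oblong and the x axis of lid_oblong, either way round below 0.21 rad and horizontal distance between caul_round and lid_round below 0.012 m and z of caul_round in the frame of lid_round between 0.015 and 0.023 m and horizontal distance between weight_oblong and caul_oblong below 0.012 m and z of weight_oblong in the frame of caul_oblong between 0.018 and 0.026 m and angle between the x axis of weight_oblong and the x axis of caul_oblong, either way round below 0.26 rad and horizontal distance between weight_round and caul_round below 0.012 m and z of weight_round in the frame of caul_round between 0.018 and 0.026 m and linear speed of each of caul_oblong, caul_round, weight_oblong, weight_round, lid_oblong, lid_round below 0.02 m/s); the robot touches nothing.
It fails at once if a lid is shoved more than 25 mm from where it lay (distance of any of lid_oblong, lid_round from where it was at the start of the episode above 0.025 m).
It fails at once if a bystander (glue bottle, sanding block, knife, blank) is moved more than 25 mm or the bottle is tipped (distance of any of glue, sander, knife, blank from where it was at the start of the episode above 0.025 m or angle between glue's own z axis and vertical above 0.4 rad).
It fails at once if a weight or a caul is dropped or rammed onto what lies below it (more than 90 N) (contact force between weight_oblong and caul_oblong above 90 N or contact force between weight_round and caul_round above 90 N or contact force between any of weight_oblong, caul_oblong and lid_oblong above 90 N or contact force between any of weight_round, caul_round and lid_round above 90 N).
It also fails if it takes over 118 s, if anything falls off the work surface, if the arm or the gripper's body presses on something with over 40 N, if the wrist force passes 120 N, or if a joint passes its speed limit or range.

## Working session

There is one attempt and no reset: what is moved stays moved. The work goes in short steps, Python scripts to look and compute and a shell command to move; the robot and the scene stay as the last step left them, time stands still between calls to the robot, and variables do not carry over. Pictures are saved under pics/ and viewed, at most 14 in all, crops included, and the job is handed in when it is done.

```bash
ls; mkdir -p pics; python3 - <<'E'
from bench import get_obs,optics,ctrl
import cv2,numpy as np
o=get_obs();print({k:np.round(v,3) for k,v in o.items()},ctrl.grip_point_offset)
for n in("scene","top"):
    im,d=optics.camera(n);cv2.imwrite(f"pics/{n}0.png",im);np.save(f"{n}0.npy",d)
    m=optics.camera_model(n);print(n,{k:np.round(v,4).tolist() for k,v in m.items()})
print(optics.camera_model("wrist"))
E
```

```text
pics
{'time': np.float64(0.0), 'joints': array([ 1.254,  0.424,  1.631,  0.   ,  1.089, -0.019]), 'joint_vel': array([-0.003, -0.   ,  0.   , -0.   , -0.001, -0.001]), 'effort': array([ 0.0000e+00, -5.4462e+01, -2.7367e+01,  6.4000e-02,  2.3000e-02,
       -0.0000e+00]), 'position': array([0.183, 0.597, 0.222]), 'orientation': array([-4.660e-01, -3.107e+00,  2.000e-03]), 'ft_force': array([ 0.491, -0.048, -0.593]), 'ft_torque': array([0.006, 0.021, 0.006]), 'finger_force': np.float64(0.0), 'grip_width': np.float64(0.998)} 0.0187
scene {'camera_matrix': [[437.2148, 0.0, 318.5949], [0.0, 437.2148, 235.3521], [0.0, 0.0, 1.0]], 'rvec': [2.0504, 0.9416, -0.4882], 'tvec': [-0.3084, -0.2498, 1.6083]}
top {'camera_matrix': [[561.955, 0.0, 323.01], [0.0, 561.955, 246.0419], [0.0, 0.0, 1.0]], 'rvec': [2.0876, -2.1492, 0.1777], 'tvec': [-0.0249, 0.5693, 1.2636]}
{'camera_matrix': array([[389.19931178,   0.        , 321.28957025],
       [  0.        , 389.19931178, 232.69864132],
       [  0.        ,   0.        ,   1.        ]]), 'T_tool_cam': array([[-4.11719452e-04, -9.64563842e-01, -2.63849249e-01,
         7.17492388e-02],
       [ 9.99999905e-01, -4.35344413e-04,  3.10710229e-05,
        -8.38986097e-05],
       [-1.44835281e-04, -2.63849211e-01,  9.64563929e-01,
        -1.61659331e-01],
       [ 0.00000000e+00,  0.00000000e+00,  0.00000000e+00,
         1.00000000e+00]])}
```

View pics/top0.png

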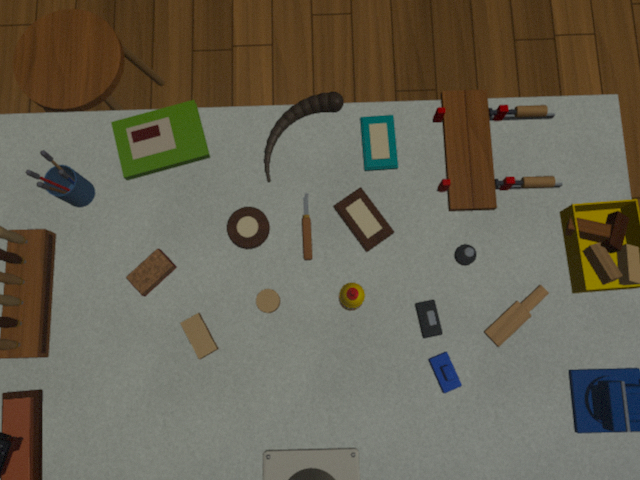

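View pics/scene0.png

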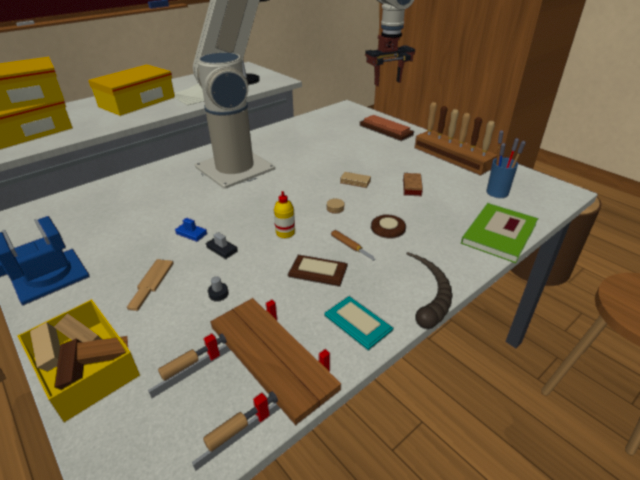

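The top view shows round lid (247,228), oblong lid (364,219), round caul (268,301), oblong caul (199,336), oblong iron weight (428,318) and round weight (465,255). The glue bottle is at (352,296) and the knife at (307,230). The look-alikes are blue (445,372) and turquoise (379,142). The scene view shows the same things from the far side. Next I measure from both views.

```bash
cat > h.py <<'E'
import cv2,numpy as np
from bench import get_obs,optics,ctrl
from scipy.spatial.transform import Rotation as R
def cloud(name):
    o=get_obs(); im,d=optics.camera(name); m=optics.camera_model(name); K=m["camera_matrix"]
    if name=="wrist":
        T=np.eye(4);T[:3,:3]=R.from_rotvec(o["orientation"]).as_matrix();T[:3,3]=o["position"];T=T@m["T_tool_cam"]
    else:
        A=np.eye(4);A[:3,:3]=cv2.Rodrigues(np.array(m["rvec"],float))[0];A[:3,3]=np.ravel(m["tvec"]);T=np.linalg.inv(A)
    v,u=np.mgrid[:480,:640]
    P=np.stack([(u-K[0,2])/K[0,0]*d,(v-K[1,2])/K[1,1]*d,d],-1)@T[:3,:3].T+T[:3,3]
    P[d==0]=np.nan
    return im,P,T,K
def onplane(T,K,uv,z):
    "pixels -> world xy on the plane at height z"
    uv=np.atleast_2d(uv); r=np.c_[(uv-K[:2,2])/[K[0,0],K[1,1]],np.ones(len(uv))]@T[:3,:3].T
    return (T[:3,3]+r*((z-T[2,3])/r[:,2])[:,None])[:,:2]
def pix(T,K,p):
    q=T[:3,:3].T@(np.asarray(p,float)-T[:3,3]); return K[:2,:2]@(q[:2]/q[2])+K[:2,2]
def rect(xy):
    (c,(w,h),a)=cv2.minAreaRect(np.float32(xy*1000)); 
    if w<h: w,h,a=h,w,a+90
    return np.round(c,1),round(w,1),round(h,1),round((a+90)%180-90,1)
E
python3 - <<'E'
from h import *
seeds=dict(lid_r=(247,228,.065),lid_o=(364,219,.09),caul_r=(268,301,.045),caul_o=(199,336,.065),w_o=(428,318,.056),w_r=(465,255,.045),glue=(352,296,.045),knife=(307,230,.1),sander=(151,272,.075),blank=(515,316,.12),turq=(379,142,.09),blue=(445,372,.056))
it,Pt,Tt,Kt=cloud("top"); is_,Ps,_,_=cloud("scene")
for n,(u,v,r) in seeds.items():
    c=Pt[v,u,:2]
    for nm,P in(("top",Pt),("scn",Ps)):
        near=(np.hypot(*(np.moveaxis(P[...,:2]-c,-1,0)))<r)
        print(n,nm,end=" ")
        for lo in ((.008,.03) if n[0]=='w' else (.008,)):
            p=P[near&(P[...,2]>lo)]
            if len(p)>5: print(len(p),*rect(p[:,:2]),"z50,98",np.round(np.percentile(p[:,2],[50,98])*1000,1),end=" | ")
        print("tab",np.round(np.median(P[near&(P[...,2]<.008)][:,2])*1000,1))
E
```

```text
lid_r top 1414 [628.4 140.1] 117.3 103.2 -1.9 z50,98 [17.4 24.1] | tab 1.0
lid_r scn 611 [629.7 138.3] 102.6 100.3 -45.8 z50,98 [15.8 20.8] | tab -746.2
lid_o top 1923 [ 639.4 -142.3] 158.1 143.7 67.7 z50,98 [17.1 24. ] | tab 0.8
lid_o scn 1190 [ 641.7 -144.3] 140.7 85.7 34.4 z50,98 [16.1 20.9] | tab -2.3
caul_r top 459 [450.4  93.7] 62.5 55.5 22.8 z50,98 [22.3 27.9] | tab 0.8
caul_r scn 193 [448.4  90.2] 59.0 54.6 -4.6 z50,98 [20.9 24.3] | tab 0.2
caul_o top 912 [369.5 250.6] 111.9 92.1 2.5 z50,98 [22.4 28. ] | tab 0.9
caul_o scn 296 [371.6 253.1] 98.0 59.2 29.2 z50,98 [20.2 24. ] | tab 0.2
w_o top 736 [ 392.3 -273.6] 83.9 68.3 9.1 z50,98 [21.1 55.4] | 138 [ 394.1 -284. ] 34.1 18.8 9.0 z50,98 [51.1 56.9] | tab 0.4
w_o scn 438 [ 397.1 -285.4] 86.6 47.4 9.6 z50,98 [20.2 52.7] | 118 [ 396.6 -286.1] 36.7 19.5 10.9 z50,98 [47.3 53.6] | tab -0.1
w_r top 359 [ 534.5 -372.8] 71.1 48.6 -41.4 z50,98 [21.9 55.8] | 102 [ 543.2 -380. ] 22.5 21.9 59.9 z50,98 [50.8 56.7] | tab 0.5
w_r scn 348 [ 548.7 -383.7] 49.1 42.2 62.8 z50,98 [20.8 52.8] | 118 [ 547.3 -381.7] 23.7 22.2 -72.2 z50,98 [47.9 53.5]
[... 217 characters left out ...]
4.9 21.5] | tab 0.7
knife scn 344 [634.2   1. ] 179.6 145.5 -46.6 z50,98 [14.2 18. ] | tab -1.1
sander top 1169 [512.  368.9] 119.0 114.0 -68.0 z50,98 [32.4 38.6] | tab 0.9
sander scn 384 [525.7 369.6] 107.4 59.3 -47.2 z50,98 [30.4 34.4] | tab -0.5
blank top 1286 [ 393.3 -487.6] 189.1 187.3 75.5 z50,98 [12.2 18.1] | tab 0.3
blank scn 788 [ 400.7 -496.8] 181.6 51.4 -50.4 z50,98 [11.5 14.8] | tab -0.2
turq top 1801 [ 828.  -178.9] 170.3 138.8 18.5 z50,98 [17.2 23.8] | tab 0.6
turq scn 1765 [ 835.6 -188.8] 141.7 85.9 3.0 z50,98 [16.1 20.7] | tab -1.6
blue top 776 [ 276.5 -320.9] 90.6 83.6 37.7 z50,98 [21.2 54.5] | tab 0.4
blue scn 408 [ 272.7 -315.1] 87.3 48.6 20.3 z50,98 [20.  52.7] | tab -0.1
```

```bash
cat >> h.py <<'E'
def go(x,y,z,phi=None):
    "tool-axis shifts from the current pose to TCP x,y,z (m), y-axis heading phi (deg)"
    o=get_obs();M=R.from_rotvec(o["orientation"]).as_matrix();ph=np.degrees(np.arctan2(M[1,1],M[0,1]))
    rz=0
    if phi is not None:
        rz=-np.radians((phi-ph+180)%360-180); print("turn first rz=%.3f (half-turn alt %.3f) q1-q6 now %s"%(rz,rz-np.sign(rz)*np.pi,np.round(o["joints"][[0,5]],2)))
    for k in (0,rz):
        print("shift %s turn:"%("before" if k==0 else "after"),np.round((M@R.from_rotvec([0,0,k]).as_matrix()).T@(np.array([x,y,z])-o["position"]),4))
    print("tilt",np.round(M[:,2],3),"pos",np.round(o["position"],4),"phi",round(ph,1),"t",round(float(o["time"]),2))
def obj(P,c,r,lo,hi=9):
    "points within r of c (m) with height lo..hi, main blob, eroded of flying pixels"
    m=((np.hypot(P[...,0]-c[0],P[...,1]-c[1])<r)&(P[...,2]>lo)&(P[...,2]<hi)).astype(np.uint8)
    m=cv2.morphologyEx(m,cv2.MORPH_OPEN,np.ones((3,3),np.uint8))
    n,l,s,_=cv2.connectedComponentsWithStats(m); k=1+np.argmax(s[1:,4]); m=l==k
    p=P[m]; print(len(p),*rect(p[:,:2]),"mean",np.round(p.mean(0)*1000,1),"z",np.round(np.percentile(p[:,2],[5,50,95])*1000,1)); return m
E
T="-.0351 -.0344 0 0 0 0 1"; python3 -m handwheel '-.0351 -.0344 0 0 0 0 1; -.0351 -.0344 0 0 0 0 1; -.0351 -.0344 0 0 0 0 1; -.0351 -.0344 0 0 0 0 1; -.0351 -.0344 0 0 0 0 1; -.0351 -.0344 0 0 0 0 1; -.0351 -.0344 0 0 0 0 1; -.0351 -.0344 0 0 0 0 1' 20
python3 -m handwheel '0 0 0 0 0 .18 1;0 0 0 0 0 .18 1;0 0 0 0 0 .18 1;0 0 0 0 0 .18 1;0 0 0 0 0 .18 1;0 0 0 0 0 .18 1;0 0 0 0 0 .18 1'
python3 -m handwheel '0 0 0 0 0 .18 1;0 0 0 0 0 .18 1;0 0 0 0 0 .18 1;0 0 0 0 0 .18 1;0 0 0 0 0 .18 1;0 0 0 0 0 .18 1;0 0 0 0 0 0 1;0 0 0 0 0 0 1'
python3 - <<'E'
from h import *
im,P,T,K=cloud("wrist");cv2.imwrite("pics/w1.png",im)
m=obj(P,(.371,.253),.09,.012); obj(P,(.371,.253),.09,.019,.026)
# colour outline of the top face, placed at the measured height
c,_=cv2.findContours(m.astype(np.uint8),cv2.RETR_EXTERNAL,cv2.CHAIN_APPROX_NONE)
go(.371,.253,.004,-61)
E
```

```text
time: 1.2
position: [0.3716, 0.2506, 0.2228]
orientation: [0.466, 3.107, 0.0]
ft_force: [0.8, -0.5, -0.9]
grip_width: 1.002
finger_force: 0.0
time: 2.08
position: [0.3709, 0.2519, 0.2226]
orientation: [-2.214, -2.229, 0.0]
ft_force: [-0.3, 0.4, -0.5]
grip_width: 0.999
finger_force: 0.0
time: 3.08
position: [0.371, 0.252, 0.2226]
orientation: [3.041, 0.788, -0.0]
ft_force: [-0.6, 0.2, 0.1]
grip_width: 1.001
finger_force: 0.0
84229 [380.3 258.9] 142.9 47.5 -60.2 mean [389.8 262.4 315.9] z [258.1 320.2 338.6]
5040 [370.6 256. ] 95.9 48.0 28.0 mean [371.9 257.   21.5] z [20.2 21.5 22.7]
turn first rz=0.000 (half-turn alt -3.141) q1-q6 now [0.57 1.63]
shift before turn: [ 0.0005 -0.0009  0.2187]
shift after turn: [ 0.0005 -0.0009  0.2187]
tilt [-0. -0. -1.] pos [0.371  0.252  0.2227] phi -61.0 t 3.12
```

View pics/w1.png

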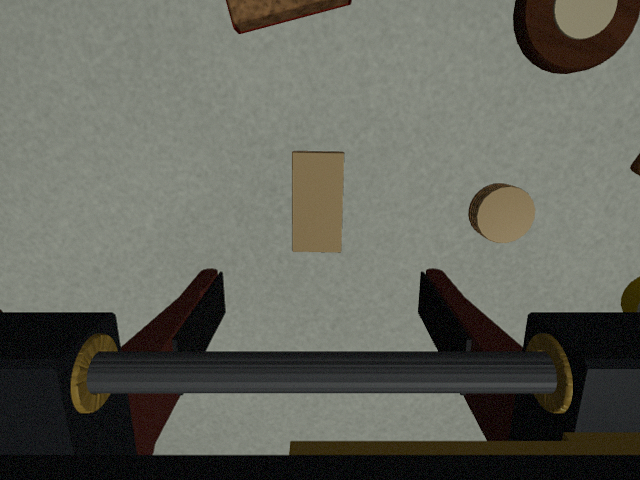

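The wrist view shows the oblong caul at about (318,202). I measure it as 96.0 x 48.0 mm, height 21.5 mm, centre (0.3706, 0.2560), heading 28°. Both size and height match the text, so I descend and grip.

```bash
python3 -m handwheel '.0016 -.0037 .03 0 0 .0175 1;0 0 .04 0 0 0 1;0 0 .04 0 0 0 1;0 0 .04 0 0 0 1;0 0 .04 0 0 0 1;0 0 .02 0 0 0 1;0 0 .008 0 0 0 1;0 0 0 0 0 0 1'
python3 -m handwheel '0 0 0 0 0 0 0;0 0 0 0 0 0 0;0 0 0 0 0 0 0;0 0 0 0 0 0 0;0 0 0 0 0 0 0;0 0 0 0 0 0 0' 20
```

```text
time: 4.12
position: [0.3707, 0.256, 0.0046]
orientation: [3.049, 0.758, -0.001]
ft_force: [0.2, 0.4, -0.3]
grip_width: 1.004
finger_force: 0.0
time: 4.88
position: [0.3708, 0.2561, 0.0049]
orientation: [-3.049, -0.756, -0.0]
ft_force: [-0.6, -0.3, 5.6]
grip_width: 0.546
finger_force: 20.0
```

```bash
python3 -m handwheel '0 0 -.015 0 0 0 0;0 0 -.04 0 0 0 0;0 0 -.05 0 0 0 0;0 0 -.05 0 0 0 0;0 0 -.05 0 0 0 0;0 0 0 0 0 0 0;-.0069 .0479 0 0 0 0 0;-.0069 .0479 0 0 0 0 0'
python3 -m handwheel '-.0069 .0479 0 0 0 0 0;-.0069 .0479 0 0 0 0 0;-.0069 .0479 0 0 0 0 0;-.0069 .0479 0 0 0 0 0;-.0069 .0479 0 0 0 0 0;-.0069 .0479 0 0 0 0 0;-.0069 .0479 0 0 0 0 0;-.0069 .0479 0 0 0 0 0'
python3 -m handwheel '0 0 0 0 0 0 0;0 0 0 0 0 0 0'
python3 - <<'E'
from h import *
im,P,T,K=cloud("wrist");cv2.imwrite("pics/w2.png",im)
m=obj(P,(.641,-.143),.09,.010,.030)
g=im.astype(int).sum(2); p=P[m&(g>np.percentile(g[m],[5,95]).mean())]; print("inlay",*rect(p[:,:2]),p.mean(0)*1000)
go(.641,-.143,.03,-56)
E
```

```text
time: 5.88
position: [0.4025, 0.1639, 0.2091]
orientation: [3.048, 0.759, -0.002]
ft_force: [1.5, -0.5, 0.1]
grip_width: 0.544
finger_force: 20.0
time: 6.88
position: [0.5328, -0.2009, 0.2084]
orientation: [-3.048, -0.756, 0.003]
ft_force: [0.3, 1.1, -0.8]
grip_width: 0.546
finger_force: 20.0
time: 7.12
position: [0.5323, -0.199, 0.2085]
orientation: [-3.048, -0.755, 0.003]
ft_force: [0.2, 0.0, -1.8]
grip_width: 0.544
finger_force: 20.0
14148 [ 634.1 -145.9] 123.0 83.7 33.6 mean [ 634.2 -145.2   16.5] z [11.5 16.4 19.5]
inlay [ 643.6 -151.2] 101.1 64.2 33.7 [ 642.28850023 -140.32299903   18.51751105]
turn first rz=-0.107 (half-turn alt 3.035) q1-q6 now [-0.38  0.71]
shift before turn: [0.1222 0.002  0.1786]
shift after turn: [0.1213 0.015  0.1786]
tilt [-0.002  0.001 -1.   ] pos [ 0.5324 -0.1986  0.2088] phi -62.1 t 7.17
```

View pics/w2.png

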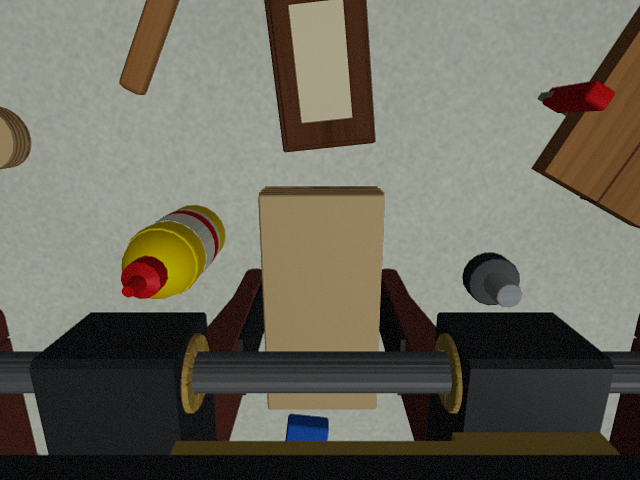

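The oblong lid is cut off by the top edge (inlay about (320,60)). The caul hangs straight in the fingers, at rows 187–408. I back off 35 mm so the whole lid is in view.

```bash
python3 -m handwheel '-.02 0 0 0 0 0 0;-.02 0 0 0 0 0 0;0 0 0 0 0 0 0;0 0 0 0 0 0 0'
cat >> h.py <<'E'
def inlay(im,P,c,r):
    "lid blob near c and the bright inlay within it"
    m=obj(P,c,r,.010,.030); hsv=cv2.cvtColor(im,cv2.COLOR_BGR2GRAY)
    t,_=cv2.threshold(hsv[m].reshape(-1,1),0,255,cv2.THRESH_OTSU)
    b=cv2.morphologyEx((m&(hsv>t)).astype(np.uint8),cv2.MORPH_OPEN,np.ones((5,5),np.uint8))
    n,l,s,_=cv2.connectedComponentsWithStats(b); b=l==1+np.argmax(s[1:,4])
    p=P[b]; print("inlay",*rect(p[:,:2]),"mean",np.round(p.mean(0)*1000,1)); return b
def held(P,lo,hi):
    "points in the tool frame between depths lo..hi below the TCP, near it"
    o=get_obs();M=R.from_rotvec(o["orientation"]).as_matrix();Q=(P-o["position"])@M
    m=(abs(Q[...,0])<.08)&(abs(Q[...,1])<.06)&(Q[...,2]>lo)&(Q[...,2]<hi)
    p=Q[m]; print("held",len(p),*rect(p[:,:2]),"x",np.round(np.percentile(p[:,0],[1,99])*1000,1),"y",np.round(np.percentile(p[:,1],[1,99])*1000,1),"z",np.round(np.median(p[:,2])*1000,1))
E
python3 - <<'E'
from h import *
im,P,T,K=cloud("wrist");cv2.imwrite("pics/w3.png",im)
inlay(im,P,(.641,-.143),.1)
held(P,-.025,-.010)
im2,P2,_,_=cloud("scene"); inlay(im2,P2,(.641,-.143),.1)
E
```

```text
time: 7.68
position: [0.4982, -0.2186, 0.2101]
orientation: [3.049, 0.755, 0.001]
ft_force: [0.1, -0.0, -0.2]
grip_width: 0.545
finger_force: 20.0
9907 [ 618.1 -156.5] 84.4 83.5 33.5 mean [ 616.5 -156.6   16.3] z [11.3 16.2 19.6]
inlay [ 626.3 -150.9] 56.8 44.3 33.6 mean [ 625.9 -150.9   18.6]
held 21797 [-0.5  0.4] 96.6 65.8 -0.5 x [-47.   47.3] y [-26.6  27.3] z -16.8
1113 [ 641.8 -144.5] 140.0 84.2 35.1 mean [ 645.7 -146.8   16.3] z [11.5 16.4 20.2]
inlay [ 638.4 -141. ] 96.0 51.0 32.0 mean [ 640.9 -141.8   18.5]
```

```bash
python3 -m handwheel '.03 0 0 0 0 0 0;.035 0 0 0 0 0 0;0 0 0 0 0 0 0;0 0 0 0 0 0 0;0 0 0 0 0 0 0'
python3 - <<'E'
from h import *
im,P,T,K=cloud("wrist");cv2.imwrite("pics/w4.png",im)
inlay(im,P,(.641,-.143),.1)
go(.6405,-.1425,.06,-56.3)
E
```

```text
time: 8.4
position: [0.5549, -0.1883, 0.2095]
orientation: [-3.049, -0.756, 0.001]
ft_force: [0.5, 0.1, -0.6]
grip_width: 0.542
finger_force: 20.0
15845 [ 641.1 -141.2] 139.6 83.6 33.8 mean [ 643.8 -139.6   16.2] z [11.3 16.  19.4]
inlay [ 641.1 -140.9] 93.1 44.5 33.6 mean [ 642.3 -140.3   18.5]
turn first rz=-0.103 (half-turn alt 3.039) q1-q6 now [-0.35  0.74]
shift before turn: [ 0.0971 -0.0006  0.1496]
shift after turn: [0.0966 0.0094 0.1496]
tilt [-0.  0. -1.] pos [ 0.555  -0.1883  0.2096] phi -62.2 t 8.45
```

```bash
python3 -m handwheel '0 0 0 0 0 -.103 0;.04 .004 0 0 0 0 0;.04 .0044 0 0 0 0 0;.0178 0 .02 0 0 0 0;0 0 .05 0 0 0 0;0 0 .05 0 0 0 0;0 0 .03 0 0 0 0;0 0 0 0 0 0 0'
python3 -m handwheel '0 0 .015 0 0 0 0;0 0 .01 0 0 0 0;0 0 0 0 0 0 0'
python3 - <<'E'
from h import *
go(.641,-.141,.0245,-56.3)
E
```

```text
time: 9.45
position: [0.6393, -0.1406, 0.0573]
orientation: [-3.004, -0.911, 0.007]
ft_force: [0.7, 0.2, -1.1]
grip_width: 0.542
finger_force: 20.0
time: 9.82
position: [0.6413, -0.1406, 0.0344]
orientation: [-3.006, -0.912, 0.001]
ft_force: [0.0, 0.1, 0.2]
grip_width: 0.544
finger_force: 20.0
turn first rz=0.001 (half-turn alt -3.141) q1-q6 now [-0.23  0.75]
shift before turn: [-0.0005  0.0001  0.0099]
shift after turn: [-0.0005  0.0001  0.0099]
tilt [-0.001  0.    -1.   ] pos [ 0.6413 -0.1406  0.0344] phi -56.2 t 9.82
```

```bash
python3 -m handwheel '0 0 .004 0 0 0 0;0 0 .003 0 0 0 0;0 0 .0015 0 0 0 0;0 0 .001 0 0 0 0;0 0 0 0 0 0 0'
python3 -m handwheel '0 0 .0005 0 0 0 0;0 0 0 0 0 0 0'
python3 -m handwheel '0 0 0 0 0 0 .7;0 0 0 0 0 0 .8;0 0 0 0 0 0 .8;0 0 -.01 0 0 0 .8;0 0 -.03 0 0 0 1;0 0 -.05 0 0 0 1;0 0 -.05 0 0 0 1;0 0 -.04 0 0 0 1'
python3 - <<'E'
from h import *
go(.449,.0915,.2,-56.3)
E
```

```text
time: 10.45
position: [0.6416, -0.1406, 0.0252]
orientation: [-3.006, -0.912, 0.0]
ft_force: [0.2, -0.0, -0.5]
grip_width: 0.549
finger_force: 20.0
time: 10.7
position: [0.6416, -0.1406, 0.0247]
orientation: [3.006, 0.912, 0.0]
ft_force: [0.4, 0.4, -1.2]
grip_width: 0.546
finger_force: 20.0
time: 11.7
position: [0.642, -0.1407, 0.2078]
orientation: [3.005, 0.912, 0.003]
ft_force: [-0.0, -0.8, -0.5]
grip_width: 1.0
finger_force: 0.0
turn first rz=0.001 (half-turn alt -3.140) q1-q6 now [-0.23  0.75]
shift before turn: [-0.0314 -0.3004  0.0072]
shift after turn: [-0.0318 -0.3003  0.0072]
tilt [ 0.002 -0.001 -1.   ] pos [ 0.642  -0.1407  0.2078] phi -56.2 t 11.7
```

```bash
python3 - <<'E'
from h import *
im,P,T,K=cloud("wrist")
obj(P,(.641,-.141),.07,.034,.046); obj(P,(.641,-.141),.09,.010,.020)
go(.396,-.2855,.2,-80.5)
E
```

```text
6006 [ 641.5 -141.2] 96.5 48.1 33.9 mean [ 643.6 -139.8   40.5] z [39.3 40.5 41.7]
6725 [ 641.3 -141. ] 138.5 83.6 33.7 mean [ 649.6 -135.5   14.6] z [10.8 15.2 16.6]
turn first rz=0.424 (half-turn alt -2.718) q1-q6 now [-0.23  0.75]
shift before turn: [-0.287  -0.0185  0.0113]
shift after turn: [-0.2692  0.1011  0.0113]
tilt [ 0.01  -0.002 -1.   ] pos [ 0.6447 -0.1414  0.2134] phi -56.2 t 11.75
```

```bash
python3 -m handwheel '-.041 -.0026 0 0 0 0 1;-.041 -.0026 0 0 0 0 1;-.041 -.0026 0 0 0 0 1;-.041 -.0026 0 0 0 0 1;-.041 -.0026 0 0 0 0 1;-.041 -.0026 0 0 0 0 1;-.041 -.0026 0 0 0 0 1'
python3 -m handwheel '0 0 0 0 0 .141 1;0 0 0 0 0 .141 1;0 0 0 0 0 .141 1;0 0 0 0 0 0 1;0 0 0 0 0 0 1;0 0 0 0 0 0 1'
python3 - <<'E'
from h import *
im,P,T,K=cloud("wrist");cv2.imwrite("pics/w5.png",im)
obj(P,(.396,-.2855),.07,.015,.026); obj(P,(.396,-.2855),.07,.046,.06)
go(.396,-.2855,.024,-80.5)
E
```

```text
time: 12.62
position: [0.3918, -0.2856, 0.2053]
orientation: [3.005, 0.912, 0.001]
ft_force: [0.1, -1.8, 0.1]
grip_width: 1.001
finger_force: 0.0
time: 13.38
position: [0.3929, -0.285, 0.2048]
orientation: [3.13, 0.263, 0.0]
ft_force: [0.6, -0.4, 0.1]
grip_width: 1.001
finger_force: 0.0
3549 [ 395.4 -284.3] 84.1 45.9 10.1 mean [ 399.3 -283.5   19.4] z [17.9 19.5 20.7]
862 [ 395.9 -284. ] 34.1 17.6 10.0 mean [ 396.6 -284.    51.1] z [48.9 51.2 52.5]
turn first rz=0.002 (half-turn alt -3.140) q1-q6 now [-0.65  0.75]
shift before turn: [0.0029 0.001  0.1807]
shift after turn: [0.0029 0.001  0.1807]
tilt [ 0. -0. -1.] pos [ 0.3929 -0.285   0.2047] phi -80.4 t 13.43
```

View pics/w5.png

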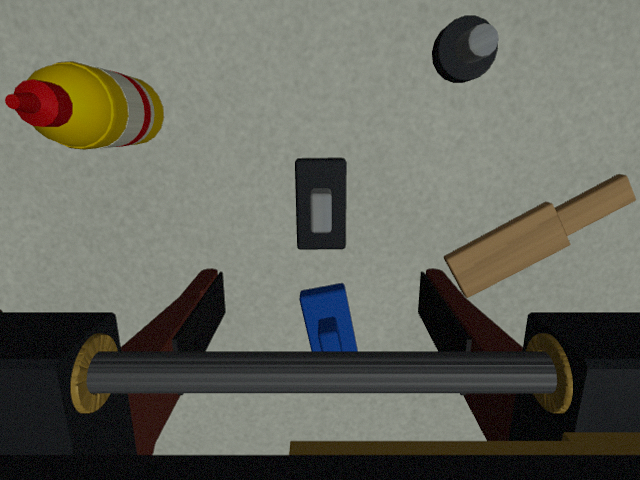

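The iron weight is at (321,203) with its lug at (321,211). I measure it as 84 x 46 mm, lug top 51 mm, centre (0.3956, -0.2842), heading 10°. The blue look-alike sits below it and stays clear of the fingers.

```bash
python3 -m handwheel '.0028 -.0003 .03 0 0 -.007 1;0 0 .04 0 0 0 .6;0 0 .04 0 0 0 .6;0 0 .04 0 0 0 .6;0 0 .02 0 0 0 .6;0 0 .0095 0 0 0 .6;0 0 0 0 0 0 .6'
python3 -m handwheel '0 0 0 0 0 0 0;0 0 0 0 0 0 0;0 0 0 0 0 0 0;0 0 0 0 0 0 0;0 0 0 0 0 0 0;0 0 0 0 0 0 0' 45
python3 -m handwheel '0 0 -.01 0 0 0 0;0 0 -.02 0 0 0 0;0 0 -.04 0 0 0 0;0 0 -.05 0 0 0 0;0 0 -.05 0 0 0 0;0 0 0 0 0 0 0;0 0 0 0 0 0 0'
python3 - <<'E'
from h import *
im,P,T,K=cloud("wrist")
held(P,-.012,.012)
go(.6415,-.1412,.195,-56.1)
E
```

```text
time: 14.3
position: [0.3956, -0.2842, 0.025]
orientation: [-3.129, -0.272, 0.001]
ft_force: [0.9, -0.3, 0.3]
grip_width: 0.597
finger_force: 0.0
time: 15.05
position: [0.3956, -0.2842, 0.0255]
orientation: [3.13, 0.272, 0.0]
ft_force: [0.5, 1.7, 6.0]
grip_width: 0.202
finger_force: 45.0
time: 15.92
position: [0.3944, -0.2834, 0.1939]
orientation: [-3.128, -0.272, 0.003]
ft_force: [-0.7, 0.4, -7.3]
grip_width: 0.2
finger_force: 45.0
held 7900 [4.8 0.4] 75.1 46.1 0.0 x [ 2.1 42.1] y [-21.9  22.9] z 5.4
turn first rz=-0.418 (half-turn alt 2.723) q1-q6 now [-0.65  0.75]
shift before turn: [ 0.2681 -0.0972 -0.0022]
shift after turn: [ 0.2845  0.0201 -0.0022]
tilt [-0.003  0.002 -1.   ] pos [ 0.3941 -0.2832  0.1933] phi -80.1 t 15.97
```

```bash
python3 -m handwheel '0 0 0 0 0 -.139 0;0 0 0 0 0 -.139 0;0 0 0 0 0 -.14 0;0 0 0 0 0 0 0;0 0 0 0 0 0 0'
python3 -m handwheel '.03 .0029 0 0 0 0 0;.0426 .0029 0 0 0 0 0;.0426 .0029 0 0 0 0 0;.0426 .0029 0 0 0 0 0;.0426 .0029 0 0 0 0 0;.0426 .0029 0 0 0 0 0;.0415 .0029 0 0 0 0 0;0 0 0 0 0 0 0'
python3 -m handwheel '0 0 .04 0 0 0 0;0 0 .04 0 0 0 0;0 0 .02 0 0 0 0;0 0 0 0 0 0 0;0 0 0 0 0 0 0'
python3 - <<'E'
from h import *
go(.6415,-.1412,.067,-56.1)
im,P,T,K=cloud("scene"); obj(P,(.641,-.141),.09,.010,.020); obj(P,(.641,-.141),.06,.034,.044);
E
```

```text
time: 16.6
position: [0.395, -0.2838, 0.1939]
orientation: [-3.005, -0.911, 0.002]
ft_force: [-0.5, -0.5, -6.2]
grip_width: 0.205
finger_force: 45.0
time: 17.6
position: [0.6451, -0.1408, 0.1942]
orientation: [-3.005, -0.916, -0.001]
ft_force: [-0.5, 0.4, -6.4]
grip_width: 0.203
finger_force: 45.0
time: 18.23
position: [0.6441, -0.143, 0.0966]
orientation: [3.004, 0.914, 0.003]
ft_force: [1.3, -0.5, -5.9]
grip_width: 0.199
finger_force: 45.0
turn first rz=-0.001 (half-turn alt 3.141) q1-q6 now [-0.24  0.74]
shift before turn: [-0.0012 -0.003   0.0296]
shift after turn: [-0.0012 -0.003   0.0296]
tilt [ 0.002 -0.001 -1.   ] pos [ 0.6441 -0.143   0.0966] phi -56.2 t 18.23
538 [ 642.4 -144.3] 140.6 83.0 33.9 mean [ 658.4 -151.8   14.9] z [11.1 15.2 17.9]
411 [ 645.8 -147.8] 99.2 48.6 42.2 mean [ 648.2 -146.9   40.1] z [36.7 40.3 42.6]
```

```bash
python3 -m handwheel '-.0012 -.003 .005 0 0 0 0;0 0 .01 0 0 0 0;0 0 .006 0 0 0 0;0 0 .004 0 0 0 0;0 0 .0015 0 0 0 0;0 0 0 0 0 0 0;0 0 0 0 0 0 0'
python3 -m handwheel '0 0 .001 0 0 0 0;0 0 .0006 0 0 0 0;0 0 .0004 0 0 0 0;0 0 0 0 0 0 0'
```

```text
time: 19.15
position: [0.6407, -0.1407, 0.0689]
orientation: [3.005, 0.915, 0.001]
ft_force: [0.6, -0.1, -6.7]
grip_width: 0.205
finger_force: 45.0
time: 19.65
position: [0.6404, -0.1407, 0.0666]
orientation: [-3.005, -0.915, 0.0]
ft_force: [-0.1, -0.1, -6.2]
grip_width: 0.198
finger_force: 45.0
```

```bash
python3 -m handwheel '0 0 .0006 0 0 0 0;0 0 0 0 0 0 0;0 0 0 0 0 0 0'
python3 -m handwheel '0 0 .0006 0 0 0 0;0 0 0 0 0 0 0;0 0 0 0 0 0 0'
```

```text
time: 20.02
position: [0.6404, -0.1407, 0.0665]
orientation: [3.005, 0.915, 0.0]
ft_force: [-3.6, 0.4, 2.0]
grip_width: 0.203
finger_force: 45.0
time: 20.4
position: [0.6405, -0.1407, 0.0665]
orientation: [3.005, 0.915, 0.0]
ft_force: [-5.1, 1.6, 7.4]
grip_width: 0.2
finger_force: 45.0
```

```bash
python3 -m handwheel '0 0 0 0 0 0 .3;0 0 0 0 0 0 .5;0 0 0 0 0 0 .6;0 0 -.01 0 0 0 .6;0 0 -.03 0 0 0 .6;0 0 -.05 0 0 0 .6;0 0 -.05 0 0 0 .9;0 0 0 0 0 0 1'
python3 -m handwheel '0 0 0 0 0 0 1;0 0 0 0 0 0 1'
python3 - <<'E'
from h import *
im,P,T,K=cloud("wrist")
obj(P,(.641,-.141),.07,.055,.066); obj(P,(.641,-.141),.07,.034,.046); obj(P,(.641,-.141),.09,.010,.020)
go(.449,.0915,.2,-56.2)
E
```

```text
time: 21.4
position: [0.6434, -0.1414, 0.2111]
orientation: [3.001, 0.914, 0.013]
ft_force: [0.4, -0.7, 0.3]
grip_width: 0.787
finger_force: 0.0
time: 21.65
position: [0.6395, -0.1405, 0.2039]
orientation: [-3.004, -0.915, 0.004]
ft_force: [-0.9, -0.5, 0.3]
grip_width: 0.988
finger_force: 0.0
4492 [ 640.6 -141. ] 84.0 46.1 34.0 mean [ 643.9 -138.8   60.4] z [58.8 60.4 61.7]
528 [ 678.2 -116.6] 47.2 7.5 -56.0 mean [ 678.5 -116.4   40.6] z [39.3 40.6 41.7]
6722 [ 641.2 -141.1] 138.6 83.7 33.8 mean [ 650.8 -134.8   14.6] z [10.9 15.2 16.7]
turn first rz=0.001 (half-turn alt -3.140) q1-q6 now [-0.23  0.75]
shift before turn: [-0.0288 -0.2988  0.0045]
shift after turn: [-0.0292 -0.2987  0.0045]
tilt [-0.003  0.001 -1.   ] pos [ 0.6395 -0.1405  0.2038] phi -56.1 t 21.7
```

```bash
python3 -m handwheel '-.0041 -.0427 0 0 0 0 1;-.0041 -.0427 0 0 0 0 1;-.0041 -.0427 0 0 0 0 1;-.0041 -.0427 0 0 0 0 1;-.0041 -.0427 0 0 0 0 1;-.0041 -.0427 0 0 0 0 1;-.0041 -.0427 0 0 0 0 1;0 0 0 0 0 0 1'
python3 -m handwheel '0 0 0 0 0 0 1;0 0 0 0 0 0 1'
python3 - <<'E'
from h import *
im,P,T,K=cloud("wrist");cv2.imwrite("pics/w6.png",im)
obj(P,(.449,.0915),.06,.018,.027); inlay(im,P,(.629,.139),.08)
go(.449,.0915,.004)
E
```

```text
time: 22.7
position: [0.4477, 0.0928, 0.2046]
orientation: [-3.003, -0.92, 0.004]
ft_force: [1.1, -0.6, 0.6]
grip_width: 0.998
finger_force: 0.0
time: 22.95
position: [0.4507, 0.0908, 0.2053]
orientation: [3.006, 0.914, -0.0]
ft_force: [-0.3, 0.4, 0.2]
grip_width: 0.996
finger_force: 0.0
2898 [448.7  93.6] 55.7 54.8 0.9 mean [449.2  93.8  21.5] z [20.2 21.5 22.8]
6145 [604.9 125. ] 102.0 47.1 -56.4 mean [607.4 127.7  16. ] z [13.  15.8 19.2]
inlay [615.1 132.1] 49.1 20.1 -56.5 mean [616.6 132.8  18.6]
shift before turn: [-0.0009 -0.0015  0.2013]
shift before turn: [-0.0009 -0.0015  0.2013]
tilt [-0. -0. -1.] pos [0.4506 0.0908 0.2053] phi -56.2 t 23.0
```

View pics/w6.png

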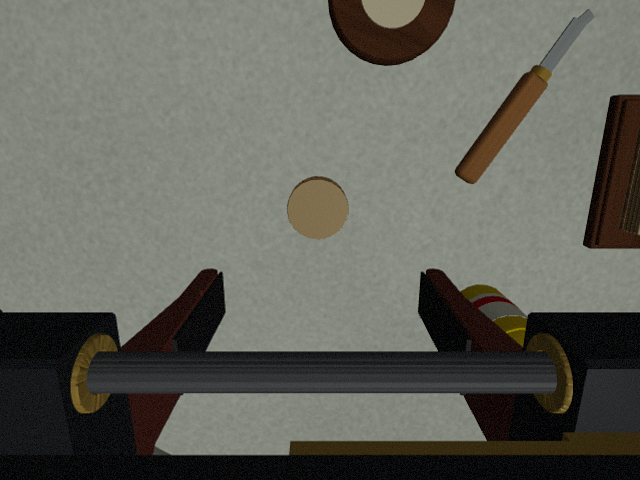

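The round caul is at (318,208), 56 mm across, top at 21.5 mm, centre (0.4488, 0.0936). The round lid is half in view at (392,15).

```bash
python3 -m handwheel '0 -.0033 .03 0 0 0 1;0 0 .05 0 0 0 1;0 0 .05 0 0 0 1;0 0 .04 0 0 0 1;0 0 .02 0 0 0 1;0 0 .0105 0 0 0 1;0 0 0 0 0 0 1'
python3 -m handwheel '0 0 0 0 0 0 0;0 0 0 0 0 0 0;0 0 0 0 0 0 0;0 0 0 0 0 0 0;0 0 0 0 0 0 0;0 0 0 0 0 0 0' 20
python3 -m handwheel '0 0 -.015 0 0 0 0;0 0 -.04 0 0 0 0;0 0 -.05 0 0 0 0;0 0 -.05 0 0 0 0;0 0 -.045 0 0 0 0;0 0 0 0 0 0 0;0 0 0 0 0 0 0'
python3 - <<'E'
from h import *
im,P,T,K=cloud("wrist")
held(P,-.026,-.012)
go(.629,.139,.2)
E
```

```text
time: 23.88
position: [0.4482, 0.0938, 0.0046]
orientation: [-3.006, -0.914, 0.001]
ft_force: [-0.6, 0.5, 0.2]
grip_width: 1.001
finger_force: 0.0
time: 24.62
position: [0.4485, 0.0943, 0.0054]
orientation: [3.005, 0.915, 0.001]
ft_force: [-0.8, -0.3, 6.7]
grip_width: 0.633
finger_force: 20.0
time: 25.5
position: [0.4475, 0.0941, 0.2049]
orientation: [-3.005, -0.915, 0.0]
ft_force: [-0.4, -0.2, -0.1]
grip_width: 0.631
finger_force: 20.0
held 13490 [4.3 0.3] 73.7 47.4 89.8 x [-18.3  26.8] y [-32.5  33.3] z -16.8
shift before turn: [0.176  0.064  0.0039]
shift before turn: [0.176  0.064  0.0039]
tilt [-0.002 -0.    -1.   ] pos [0.4472 0.094  0.2043] phi -56.1 t 25.55
```

```bash
python3 -m handwheel '.04 .032 0 0 0 0 0;.04 .032 0 0 0 0 0;0 0 0 0 0 0 0;0 0 0 0 0 0 0;0 0 0 0 0 0 0'
python3 - <<'E'
from h import *
im,P,T,K=cloud("wrist")
b=inlay(im,P,(.629,.139),.08)
held(P,-.019,-.015)
go(.629,.139,.06)
cv2.imwrite("pics/w7.png",im)
E
```

```text
time: 26.18
position: [0.5485, 0.0857, 0.2042]
orientation: [-3.005, -0.916, 0.004]
ft_force: [0.1, -0.6, -0.6]
grip_width: 0.631
finger_force: 20.0
12004 [628.6 140.8] 103.5 102.4 -56.1 mean [629.5 141.5  16.2] z [13.6 15.8 19.2]
inlay [628.5 141.3] 51.8 51.0 -56.1 mean [628.3 141.2  18.5]
held 10756 [3.5 0.1] 73.3 46.5 -89.9 x [-19.   25.2] y [-27.7  28. ] z -15.8
shift before turn: [0.0964 0.0006 0.1444]
shift before turn: [0.0964 0.0006 0.1444]
tilt [-0.002 -0.    -1.   ] pos [0.5488 0.0857 0.2046] phi -56.1 t 26.23
```

View pics/w7.png

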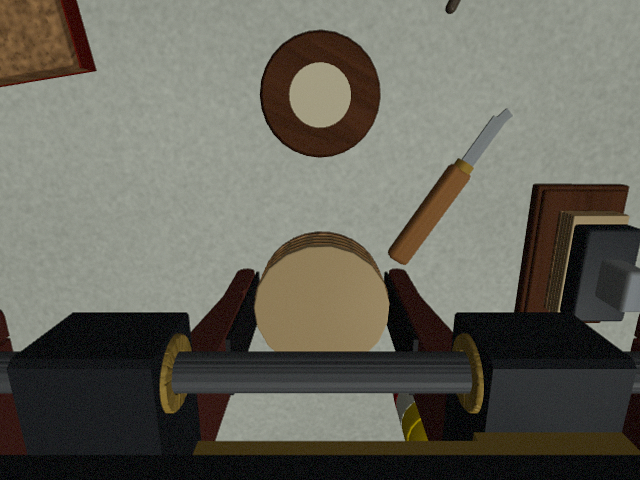

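The round lid is at (320,93) with its inlay at (320,95), 52 mm across, centre (0.6285, 0.1412). The caul is square in the fingers, and the stacked oblong lid shows intact at the right.

```bash
python3 -m handwheel '.035 -.0015 0 0 0 0 0;.035 0 0 0 0 0 0;.028 0 .02 0 0 0 0;0 0 .05 0 0 0 0;0 0 .05 0 0 0 0;0 0 .035 0 0 0 0;0 0 .013 0 0 0 0;0 0 0 0 0 0 0'
python3 -m handwheel '0 0 0 0 0 0 0;0 0 0 0 0 0 0'
python3 - <<'E'
from h import *
go(.6285,.1412,.0254)
E
```

```text
time: 27.22
position: [0.6304, 0.1416, 0.037]
orientation: [-3.005, -0.916, 0.001]
ft_force: [0.2, 0.1, -0.1]
grip_width: 0.633
finger_force: 20.0
time: 27.48
position: [0.6318, 0.1418, 0.0387]
orientation: [3.005, 0.915, 0.004]
ft_force: [0.2, -0.4, -0.6]
grip_width: 0.632
finger_force: 20.0
shift before turn: [-0.0031 -0.0014  0.0133]
shift before turn: [-0.0031 -0.0014  0.0133]
tilt [ 0.003  0.001 -1.   ] pos [0.6318 0.1418 0.0387] phi -56.1 t 27.48
```

```bash
python3 -m handwheel '-.002 -.0014 .005 0 0 0 0;0 0 .004 0 0 0 0;0 0 .002 0 0 0 0;0 0 .0015 0 0 0 0;0 0 0 0 0 0 0;0 0 0 0 0 0 0'
python3 -m handwheel '0 0 .0007 0 0 0 0;0 0 0 0 0 0 0;0 0 0 0 0 0 0'
```

```text
time: 28.22
position: [0.6283, 0.1416, 0.0245]
orientation: [-3.005, -0.915, 0.0]
ft_force: [-1.7, -0.8, 1.0]
grip_width: 0.629
finger_force: 20.0
time: 28.6
position: [0.6283, 0.1416, 0.0245]
orientation: [-3.005, -0.915, 0.0]
ft_force: [-3.6, -1.7, 7.3]
grip_width: 0.633
finger_force: 20.0
```

Contact is gentle (7 N), so I release, rise, and check.

```bash
python3 -m handwheel '0 0 0 0 0 0 .75;0 0 0 0 0 0 .85;0 0 0 0 0 0 .85;0 0 -.01 0 0 0 .85;0 0 -.04 0 0 0 1;0 0 -.05 0 0 0 1;0 0 -.05 0 0 0 1;0 0 -.03 0 0 0 1'
python3 -m handwheel '0 0 0 0 0 0 1;0 0 0 0 0 0 1'
python3 - <<'E'
from h import *
im,P,T,K=cloud("wrist")
obj(P,(.6285,.1412),.05,.034,.046); obj(P,(.6285,.1412),.08,.010,.020)
go(.547,-.382,.2)
E
```

```text
time: 29.6
position: [0.6293, 0.1418, 0.2075]
orientation: [3.005, 0.915, 0.006]
ft_force: [-0.2, 0.7, 0.5]
grip_width: 0.998
finger_force: 0.0
time: 29.85
position: [0.6276, 0.1414, 0.203]
orientation: [-3.005, -0.915, 0.002]
ft_force: [0.0, -0.5, -0.5]
grip_width: 1.0
finger_force: 0.0
3295 [628.2 141. ] 55.2 55.0 32.9 mean [628.9 141.6  40.5] z [39.2 40.5 41.7]
6271 [628.4 140.9] 103.5 102.6 -55.9 mean [633.4 143.7  15.3] z [12.9 15.4 16.7]
shift before turn: [-0.3585  0.3897  0.0028]
shift before turn: [-0.3585  0.3897  0.0028]
tilt [-0.002 -0.001 -1.   ] pos [0.6274 0.1414 0.2023] phi -56.1 t 29.9
```

```bash
python3 -m handwheel '-.0326 .0354 0 0 0 0 1;-.0326 .0354 0 0 0 0 1;-.0326 .0354 0 0 0 0 1;-.0326 .0354 0 0 0 0 1;-.0326 .0354 0 0 0 0 1;-.0326 .0354 0 0 0 0 1;-.0326 .0354 0 0 0 0 1;-.0326 .0354 0 0 0 0 1'
python3 -m handwheel '-.0326 .0354 0 0 0 0 1;-.0326 .0354 0 0 0 0 1;-.0326 .0354 0 0 0 0 1;0 0 0 0 0 0 1;0 0 0 0 0 0 1;0 0 0 0 0 0 1'
python3 - <<'E'
from h import *
im,P,T,K=cloud("wrist");cv2.imwrite("pics/w8.png",im)
obj(P,(.547,-.382),.05,.015,.026); obj(P,(.547,-.382),.05,.046,.06)
go(.547,-.382,.025)
E
```

```text
time: 30.9
position: [0.5684, -0.2401, 0.2019]
orientation: [-3.003, -0.915, 0.004]
ft_force: [0.4, -0.0, 0.5]
grip_width: 1.001
finger_force: 0.0
time: 31.65
position: [0.5477, -0.3801, 0.2031]
orientation: [-3.003, -0.917, 0.001]
ft_force: [-1.0, -0.3, -0.3]
grip_width: 0.999
finger_force: 0.0
1551 [ 545.4 -380.8] 49.2 48.4 32.7 mean [ 548.4 -378.9   19.4] z [18.  19.5 20.7]
617 [ 545.7 -380.7] 22.9 22.5 34.1 mean [ 546.2 -380.4   51.2] z [48.8 51.3 52.6]
shift before turn: [-0.0017  0.0012  0.1784]
shift before turn: [-0.0017  0.0012  0.1784]
tilt [-0.001  0.001 -1.   ] pos [ 0.5479 -0.3802  0.2034] phi -56.0 t 31.7
```

View pics/w8.png

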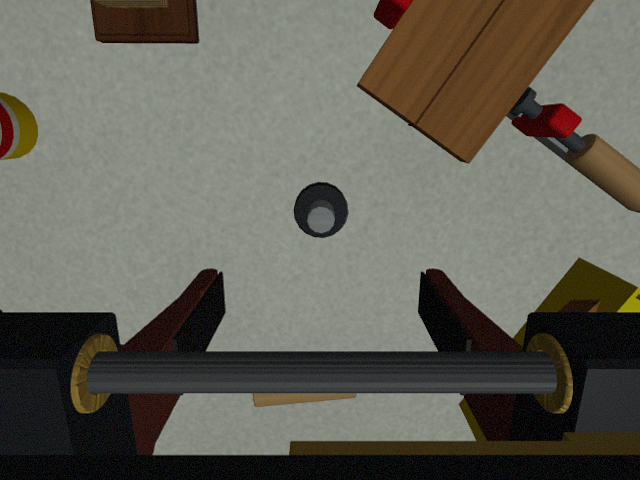

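The round weight is at (321,210) with its post at (321,216). It measures 50 mm across with the post top at 51 mm, centre (0.5455, -0.3807). Nothing is near the fingers.

```bash
python3 -m handwheel '-.0023 -.0009 .03 0 0 0 1;0 0 .04 0 0 0 .7;0 0 .04 0 0 0 .7;0 0 .04 0 0 0 .7;0 0 .02 0 0 0 .7;0 0 .008 0 0 0 .7;0 0 0 0 0 0 .7'
python3 -m handwheel '0 0 0 0 0 0 0;0 0 0 0 0 0 0;0 0 0 0 0 0 0;0 0 0 0 0 0 0;0 0 0 0 0 0 0;0 0 0 0 0 0 0' 45
python3 -m handwheel '0 0 -.01 0 0 0 0;0 0 -.02 0 0 0 0;0 0 -.04 0 0 0 0;0 0 -.05 0 0 0 0;0 0 -.05 0 0 0 0;0 0 0 0 0 0 0;0 0 0 0 0 0 0'
python3 - <<'E'
from h import *
im,P,T,K=cloud("wrist")
held(P,.000,.009)
go(.6282,.141,.195)
E
```

```text
time: 32.58
position: [0.5458, -0.3822, 0.0263]
orientation: [3.005, 0.916, 0.001]
ft_force: [0.2, -0.8, -1.2]
grip_width: 0.703
finger_force: 0.0
time: 33.33
position: [0.5449, -0.3817, 0.026]
orientation: [-3.004, -0.915, 0.001]
ft_force: [-3.3, 3.2, 5.8]
grip_width: 0.265
finger_force: 45.0
time: 34.2
position: [0.5447, -0.3818, 0.1956]
orientation: [-3.005, -0.915, 0.001]
ft_force: [-0.2, -0.5, -3.9]
grip_width: 0.264
finger_force: 45.0
held 2970 [13.1  1. ] 49.5 26.1 -89.4 x [ 3.1 25.4] y [-22.5  24.1] z 5.5
shift before turn: [ 3.609e-01 -3.870e-01  1.000e-04]
shift before turn: [ 3.609e-01 -3.870e-01  1.000e-04]
tilt [-0.002  0.001 -1.   ] pos [ 0.5443 -0.3815  0.1945] phi -56.1 t 34.25
```

```bash
python3 -m handwheel '.0164 -.0176 0 0 0 0 0;.0327 -.0353 0 0 0 0 0;.0327 -.0353 0 0 0 0 0;.0327 -.0353 0 0 0 0 0;.0327 -.0353 0 0 0 0 0;.0327 -.0353 0 0 0 0 0;.0327 -.0353 0 0 0 0 0;.0327 -.0353 0 0 0 0 0'
python3 -m handwheel '.0327 -.0353 0 0 0 0 0;.0327 -.0353 0 0 0 0 0;.0327 -.0353 0 0 0 0 0;.0165 -.0176 0 0 0 0 0;0 0 0 0 0 0 0;0 0 .04 0 0 0 0;0 0 .04 0 0 0 0;0 0 .02 0 0 0 0'
python3 -m handwheel '0 0 0 0 0 0 0;0 0 0 0 0 0 0'
python3 - <<'E'
from h import *
go(.6278,.1408,.067)
im,P,T,K=cloud("wrist");held(P,.000,.009)
E
```

```text
time: 35.25
position: [0.6001, -0.0229, 0.1943]
orientation: [-3.004, -0.916, 0.004]
ft_force: [1.0, 0.4, -3.9]
grip_width: 0.262
finger_force: 45.0
time: 36.25
position: [0.6257, 0.1392, 0.0932]
orientation: [-3.006, -0.914, 0.007]
ft_force: [0.1, 0.4, -4.1]
grip_width: 0.265
finger_force: 45.0
time: 36.5
position: [0.6287, 0.1406, 0.0971]
orientation: [3.005, 0.915, 0.003]
ft_force: [0.2, -0.6, -3.2]
grip_width: 0.26
finger_force: 45.0
shift before turn: [-0.0007 -0.0007  0.0301]
shift before turn: [-0.0007 -0.0007  0.0301]
tilt [ 0.002  0.    -1.   ] pos [0.6287 0.1406 0.0971] phi -56.1 t 36.5
held 2955 [12.5  0.6] 49.4 25.9 -88.9 x [ 2.7 24.7] y [-22.9  23.7] z 6.9
```

```bash
python3 -m handwheel '-.0007 -.0007 .005 0 0 0 0;0 0 .01 0 0 0 0;0 0 .006 0 0 0 0;0 0 .004 0 0 0 0;0 0 .0015 0 0 0 0;0 0 0 0 0 0 0;0 0 0 0 0 0 0'
python3 -m handwheel '0 0 .001 0 0 0 0;0 0 .0006 0 0 0 0;0 0 0 0 0 0 0;0 0 0 0 0 0 0'
python3 -m handwheel '0 0 .0008 0 0 0 0;0 0 0 0 0 0 0;0 0 0 0 0 0 0'
```

```text
time: 37.42
position: [0.6269, 0.141, 0.0695]
orientation: [3.005, 0.915, 0.001]
ft_force: [-0.2, -0.3, -3.6]
grip_width: 0.265
finger_force: 45.0
time: 37.92
position: [0.6267, 0.141, 0.0677]
orientation: [-3.005, -0.915, -0.0]
ft_force: [-0.3, 0.4, -3.0]
grip_width: 0.265
finger_force: 45.0
time: 38.3
position: [0.6268, 0.141, 0.0671]
orientation: [3.005, 0.915, 0.001]
ft_force: [-0.4, 0.4, -1.3]
grip_width: 0.263
finger_force: 45.0
```

Contact is just beginning (the load has dropped from 3.6 to 1.3 N). I take one small step more, then let go.

```bash
python3 -m handwheel '0 0 .0006 0 0 0 0;0 0 0 0 0 0 0;0 0 0 0 0 0 0'
python3 -m handwheel '0 0 0 0 0 0 .35;0 0 0 0 0 0 .5;0 0 0 0 0 0 .6;0 0 -.01 0 0 0 .6;0 0 -.03 0 0 0 .6;0 0 -.05 0 0 0 .6;0 0 -.05 0 0 0 .6;0 0 0 0 0 0 .6'
python3 -m handwheel '0 0 0 0 0 0 .6;0 0 0 0 0 0 .6;0 0 0 0 0 0 .6'
python3 - <<'E'
from h import *
im,P,T,K=cloud("wrist")
obj(P,(.6285,.1412),.05,.055,.066); obj(P,(.6285,.1412),.05,.034,.046); obj(P,(.6285,.1412),.08,.010,.020)
im,P,T,K=cloud("top");cv2.imwrite("pics/top9.png",im)
im,P,T,K=cloud("scene");cv2.imwrite("pics/scene9.png",im)
for n,c,r in(("lid_o",(.641,-.141),.09),("lid_r",(.629,.139),.07),("glue",(.446,-.112),.045),("sander",(.5257,.3696),.075),("blank",(.4007,-.4968),.12)):
    print(n,end=" ");obj(P,c,r,.009)
E
```

```text
time: 38.67
position: [0.6269, 0.141, 0.067]
orientation: [-3.005, -0.915, -0.001]
ft_force: [-2.2, -1.1, 5.2]
grip_width: 0.265
finger_force: 45.0
time: 39.67
position: [0.6296, 0.1416, 0.2118]
orientation: [3.004, 0.915, 0.015]
ft_force: [0.4, -0.2, -0.0]
grip_width: 0.599
finger_force: 0.0
time: 40.05
position: [0.626, 0.1408, 0.2048]
orientation: [-3.005, -0.915, 0.004]
ft_force: [0.1, -0.3, 0.3]
grip_width: 0.599
finger_force: 0.0
1921 [627.8 141.2] 49.5 48.7 34.2 mean [631.  143.3  60.4] z [58.9 60.4 61.7]
452 [640.  149.8] 55.4 26.1 -54.3 mean [643.9 150.9  40.2] z [36.7 40.3 43.5]
6088 [628.6 140.7] 103.2 103.1 77.0 mean [634.2 144.3  15.3] z [12.9 15.4 16.7]
lid_o 1562 [ 641.8 -144.1] 140.7 82.0 34.3 mean [ 654.2 -151.1   38.8] z [11.6 35.7 87.3]
lid_r 4731 [628.4 138. ] 134.6 96.9 -74.2 mean [640.4 120.5 477.3] z [328.1 497.1 570.4]
glue 747 [ 459.1 -111.5] 57.4 43.6 59.2 mean [ 463.9 -115.1   71.4] z [ 15.2  72.9 125.7]
sander 371 [525.4 370. ] 110.0 59.2 -46.9 mean [533.4 359.7  28.1] z [14.4 30.4 33.6]
blank 705 [ 401.6 -495.6] 178.4 49.2 -48.4 mean [ 398.5 -492.6   11.8] z [ 9.7 11.7 14. ]
```

View pics/scene9.png

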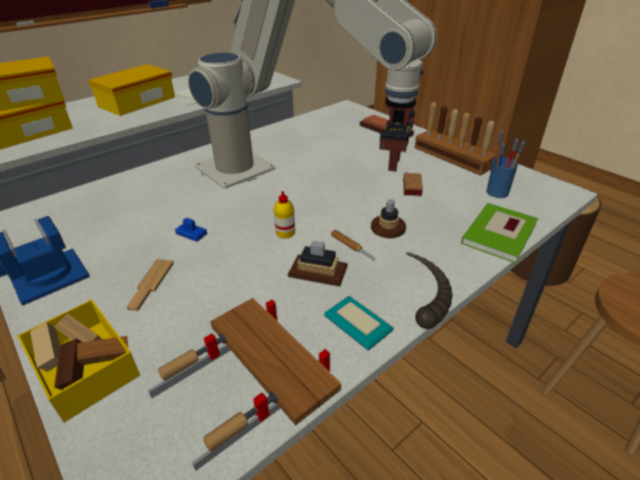

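Both stacks stand square: the oblong one at (317,262), the round one at (389,217). The bystanders have not moved and the gripper hangs clear, so I hand the job in.

```bash
python3 -c "
from bench import workorder
print(workorder.close_job())"
```

```text
the job is handed in; nothing more can be done
None
```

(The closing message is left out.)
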